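# Tighten the tortilla press bolt with the ratchet wrench

## Robot

A 6-joint arm with a two-finger parallel gripper is mounted at the origin on the work surface. World frame = base frame: x ahead of the robot, y to its left, z up, the work surface at z = 0. Lengths are in m, angles in degrees, forces in N, time in s.
With the tool pointing down it reaches from about 0.35 to 0.875 m from the base axis. Payload 4.2 kg.
Tool frame: the origin (TCP) lies at the very end of the fingers, on their centre line; the grasp point (between the pads) lies 19 mm behind it; z points along the fingers, y is the line along which they close (so a half turn about z gives the same grasp; the last joint's range is limited). The gripper opens to 87 mm and grips with 3 to 60 N. Pads are 19 mm wide; open, the fingers measure 117 mm over their backs; the gripper's body (75 mm by 190 mm) begins 51 mm behind the grasp point.
Start: joints at [89.473, 22.042, 0.453, 0, -68.411, -14.817], TCP at [0.165, 0.603, 0.223] pointing down, gripper open.
Joint ranges: [-179.83, 179.83], [-69.29, 118.12], [-61.27, 80.66], [-181.25, 117.63], [-171.15, -9.14], [-177.46, 177.46]. Speed limits (degrees/s): [159.86, 159.86, 180, 180, 180, 180].

## Interface

Orientations are given as a 3x3 rotation matrix whose columns are the frame's x, y, z axes.
In Python, from station import * gives the robot as it stands.
- The arm moves only by the shell command python3 -m pendant 'ROWS'. ROWS is JSON, a list of rows, each an object of numbers: "x", "y", "z": the shift along the world's x, y, z normalised to -1 to 1, where 1 is 250 mm; "rx", "ry", "rz": the turn, a rotation vector about the world's x, y, z normalised to -1 to 1, where 1 is 180 degrees; "claw": the opening, from 0 (shut) to 1 (fully open). A call has exactly 8 rows; each row is the pose to reach, as a shift and turn from the pose commanded when the call began, turning the shorter way round; what a row does not reach only later rows make up. A row lasts 1/8 s, in which the tool goes at most 62.5 mm and 10.7 degrees, less where a joint would pass 70% of its speed; a pose out of reach is approached as far as the arm can. A call with a number of a shift or a turn outside -1 to 1 is refused whole. A call with a gripper value outside its range is refused whole. The fingers move at their own pace and stop on an object; the grip force is fixed at half the most. Time passes only in rows, so rows that repeat a pose let the fingers close, or fill a call up. It gives the time, the measured TCP pose, the force, the opening and the grip force at its end, in the units of the state.
- sense(): the state, without advancing time (a new reading comes with each control period).
- capture(name): name is "scene" or "top"; returns a dict with "color" (480x640x3 uint8, red, green, blue), "mtx" (3x3 intrinsics, pixels), "k1" (the pictures are not rectified: a ray, as slopes to the right and down, at radius r is drawn at 1 + k1 r^2 times it, then the intrinsics apply), "world_to_cam" (4x4, takes a point from world to camera coordinates). Camera axes: x right, y up, looking along -z (the intrinsics and any distortion apply to the point x, -y, -z); pixel columns grow to the right and rows downward; lengths in m; the calibration is good to about 2 mm. A picture is of the moment at which its call begins. There is no depth.
- finish_job(): hands the job in; it is judged then, once.
Trained networks look in a picture, given as the dict that the camera call returned (one of the last four; its "shot" number tells which), for a name from the list of things; names that differ only in an ending like _2 or _b are one class to them, and where a whole thing is asked for, a point or a joint stands for the part that bears it (a point fixed in the world has none). Each returns a list of dicts, best first, with "conf" (0 to 1); they miss things now and then, are a little off and sometimes report something else, mostly with a low value. They report only what shows in the picture. A call takes as long as a camera call.
- search_frame(picture, label): "centre" ([column, row] in pixels, amid what is visible of it).
- regions_of(picture, label): "region" (480x640 bool, what is visible of it) and "centre" ([column, row] in pixels, amid what is visible of it).
The state is a dict: "time_s": time; "joints": joint angles; "joint_velocities": joint speeds; "effort": joint torques, N m; "tcp_pos": TCP position; "ee_rot": TCP orientation; "wrist_force": force on the tool from outside, world axes, zero at the start; "moment": the same for the moment, N m; "gripper_width": opening from 0.0 (shut) to 1.0 (fully open); "gripper_force": force on a finger pad.
Only numpy, scipy, OpenCV 4.12 (cv2) and the standard library are available. Lean on these libraries where they do the work, as an engineer would, in place of code of your own. Each camera call takes 0.05 s, during which the arm holds its last target. There are 200 camera calls.

## Task

The upright bolt beside the plates of the wooden tortilla press has worked loose. With the ratchet wrench that already sits on its nut, tighten the nut clockwise by swinging the handle back and forth, until the nut's steel tab rests against its stop pin; do not touch the nut or its tab with the fingers, and let go of the wrench when done.

Things in the scene. Friction and masses are not known exactly. Their poses are not given: they have to be found in the camera images.
- press: Wooden tortilla press screwed to the counter, under 105 mm high. Origin: on the upright bolt's axis at counter level; z up, +y from bolt to press plates (they begin at y = 100 mm); the wrench handle points roughly to -y. Base board 220 mm (x) by 350 mm (y -40 to 310), 28 mm high. Steel stop pin, 8 mm thick, 60 mm high, at x 51, y -12 mm. The loose spanner lying nearby is not needed.
- handle (a point): Middle of the dark grip of the ratchet wrench, 155 mm from the bolt axis, 72 mm above the counter. y axis: along the handle towards the bolt; z up. The grip is a bar 20 mm wide, 18 mm high, 110 mm long (100 to 210 mm from the axis), with free space beside it and 40 mm or more below. The wrench's round steel head is 74 mm across, its top at 84 mm.
- ratchet (a joint): Swing of the wrench about the bolt axis, rad, clockwise from above positive; 0: handle along the press's -y; hard stops at -0.55 and 0.55. Positive swing drives the nut once a tooth catches (2 to 5 N at the grip); negative swing slips and leaves the nut where it is. Up to 0.15 rad is lost at each reversal. It stays where left and cannot be lifted off.
- nut (a joint): Turn of nut and washer tab about the bolt axis, rad, clockwise from above (tightening) positive; starts at -1.7 to -1.35; 0 is home, a hard stop with the tab at the stop pin. The tab is a flat steel strip 14 mm wide, reaching 60 mm from the axis, 47 mm above the counter; at home it points along the press's +x. The nut stays where left.

How it is judged (in metres and radians):
At the end, for the whole second after the job is handed in: The nut is within 0.17 rad (10 degrees) of fully home (its tab at the stop pin), the nut and wrench are at rest and the wrench is released (value of joint nut above -0.17 rad and velocity of joint each of nut, ratchet below 0.05 rad/s and velocity of joint ratchet above -0.05 rad/s); the robot touches nothing.
It fails at once if the fingers touch the nut or its tab (contact force between the fingers and nut above 1 N).
It also fails if it takes over 51 s, if anything falls off the work surface, if the arm or the gripper's body presses on something with over 40 N, if the wrist force passes 120 N, or if a joint passes its speed limit or range.

## Working session

There is one attempt and no reset: what is moved stays moved. The work goes in short steps, Python scripts to look and compute and a shell command to move; the robot and the scene stay as the last step left them, time stands still between calls to the robot, and variables do not carry over. Pictures are saved under pics/ and viewed, at most 10 in all, crops included, and the job is handed in when it is done.

```bash
mkdir -p pics; cat > h.py <<'E'
from station import *
import numpy as np, cv2
def ray(p,px):
    K=np.array(p["mtx"]);x,y=[(px[0]-K[0,2])/K[0,0],(px[1]-K[1,2])/K[1,1]]
    rd=np.hypot(x,y);r=rd
    for _ in range(30): r=rd/(1+p["k1"]*r*r)
    s=r/rd if rd>0 else 1
    T=np.array(p["world_to_cam"]);R=T[:3,:3]
    return -R.T@T[:3,3], R.T@np.array([x*s,-y*s,-1])
def at(p,px,z):
    c,d=ray(p,px);return c+d*(z-c[2])/d[2]
def save(p,n): cv2.imwrite("pics/"+n,cv2.cvtColor(p["color"],cv2.COLOR_RGB2BGR))
E
python3 - <<'E'
from h import *
for n in("scene","top"):
    p=capture(n);save(p,n+"1.png");print(n,np.linalg.inv(p["world_to_cam"])[:3,3].round(2))
    for l,z in(("press",.03),("handle",.072),("ratchet",.08),("nut",.047)):
        for r in search_frame(p,l)[:2]: print(l,np.round(r["centre"]),round(r["conf"],2),at(p,r["centre"],z).round(3))
print(sense()["ee_rot"])
E
```

```text
scene [0.94 0.42 0.49]
press [429. 341.] 0.57 [0.598 0.218 0.03 ]
press [334. 216.] 0.44 [ 0.524 -0.014  0.03 ]
handle [335. 218.] 0.63 [0.564 0.03  0.072]
ratchet [333. 216.] 0.7 [0.57  0.032 0.08 ]
nut [362. 260.] 0.62 [0.573 0.089 0.047]
top [0.54 0.02 0.72]
handle [306. 257.] 0.6 [0.568 0.076 0.072]
handle [332. 251.] 0.55 [0.576 0.038 0.072]
ratchet [330. 248.] 0.56 [0.58  0.041 0.08 ]
nut [309. 255.] 0.64 [0.571 0.075 0.047]
[[ 9.64352953e-01 -2.64619313e-01 -3.07260196e-05]
 [-2.64619315e-01 -9.64352948e-01 -9.95984331e-05]
 [-3.27505863e-06  1.04178741e-04 -9.99999995e-01]]
```

View pics/top1.png

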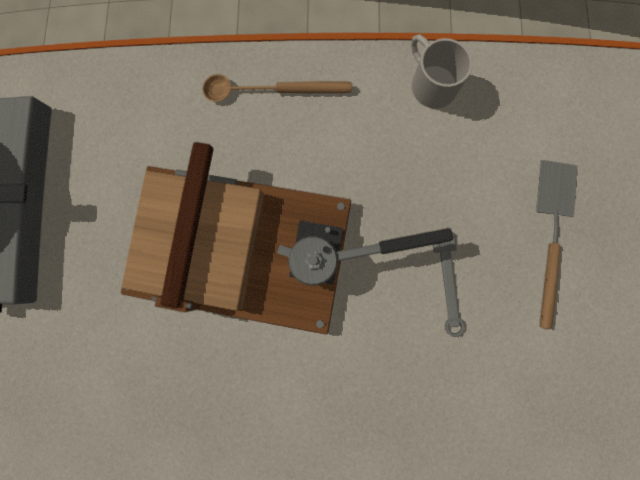

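View pics/scene1.png

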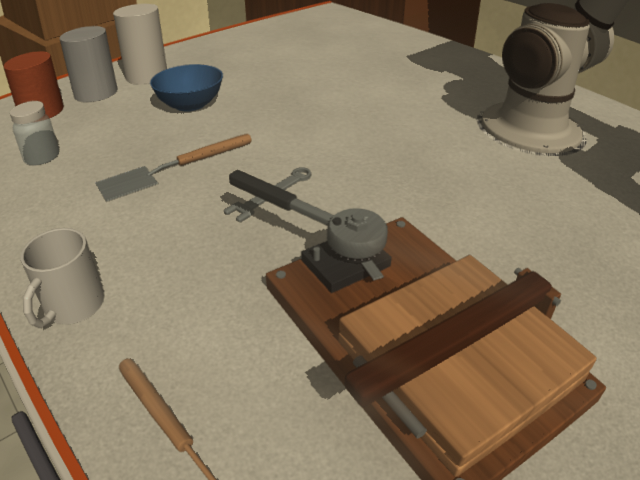

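The top view shows the head at about (313,260), the grip from (381,247) to (452,236), and the tab at (283,250), pointing towards the plates. The stop pin is at about (328,230). The scene view shows free space around the grip, with the spanner lying flat below it.

```bash
python3 - <<'E'
from h import *
p=capture("top")
g1=at(p,(381.5,247.5),.078);g2=at(p,(451,236),.078);h=at(p,(312.5,260.5),.082)
print("grip ends",g1,g2,"head",h)
d=(g2-g1)[:2];d/=np.linalg.norm(d);m=(g1+g2)[:2]/2
print("dir",d,np.degrees(np.arctan2(d[1],d[0])),"bolt from grip",m-.155*d,"mid",m,np.linalg.norm(g1-g2))
c=[at(p,q,.028)[:2] for q in((350,199),(329,332))]
e=c[0]-c[1];print("board edge len",np.linalg.norm(e),"press x yaw",np.degrees(np.arctan2(e[1],e[0])))
ex=e/np.linalg.norm(e);ey=np.array([-ex[1],ex[0]])
print("bolt from board",(c[0]+c[1])/2+.04*ey)
c2=[at(p,q,.028)[:2] for q in((150,168),(122,293))]
v=(c[0]+c[1]-c2[0]-c2[1]);print("press -y yaw",np.degrees(np.arctan2(v[1],v[0])))
E
```

```text
grip ends [ 0.58214141 -0.03519965  0.078     ] [ 0.60036308 -0.13773651  0.078     ] head [0.56146525 0.06603988 0.082     ]
dir [ 0.17496715 -0.98457427] -79.9232537148691 bolt from grip [0.56413234 0.06614093] mid [ 0.59125225 -0.08646808] 0.10414335443309566
board edge len 0.21410700343807879 press x yaw -8.257570179468676
bolt from board [0.56303934 0.06581432]
press -y yaw -98.7979715529587
```

```bash
python3 -m pendant '[{"x":0.68,"y":-1,"rz":-0.36,"claw":1},{"x":0.68,"y":-1,"rz":-0.36,"claw":1},{"x":0.68,"y":-1,"rz":-0.36,"claw":1},{"x":0.68,"y":-1,"rz":-0.36,"claw":1},{"x":0.68,"y":-1,"rz":-0.36,"claw":1},{"x":0.68,"y":-1,"rz":-0.36,"claw":1},{"x":0.68,"y":-1,"rz":-0.36,"claw":1},{"x":0.68,"y":-1,"rz":-0.36,"claw":1}]'
python3 -m pendant '[{"x":0.68,"y":-1,"claw":1},{"x":0.68,"y":-1,"claw":1},{"x":0.68,"y":-1,"claw":1},{"x":0.68,"y":-1,"claw":1},{"x":0.68,"y":-1,"claw":1},{"x":0.68,"y":-1,"claw":1},{"x":0.68,"y":-1,"claw":1},{"x":0.68,"y":-1,"claw":1}]'
python3 -m pendant '[{"x":0.34,"y":-0.76,"claw":1},{"x":0.34,"y":-0.76,"claw":1},{"x":0.34,"y":-0.76,"claw":1},{"x":0.34,"y":-0.76,"claw":1},{"x":0.34,"y":-0.76,"claw":0.6},{"x":0.34,"y":-0.76,"z":-0.3,"claw":0.6},{"x":0.34,"y":-0.76,"z":-0.3,"claw":0.6},{"x":0.34,"y":-0.76,"z":-0.3,"claw":0.6}]'; python3 -c "
from h import *
s=sense();print(s['joints'],s['ee_rot'])
p=capture('scene');save(p,'a.png')"
```

```text
[ 8.94720943e+01  2.20416676e+01  4.50796605e-01 -1.29609284e-03
 -6.84103146e+01 -1.48171267e+01] [[ 9.64347523e-01 -2.64639103e-01 -2.12238085e-05]
 [-2.64639103e-01 -9.64347523e-01 -2.04973572e-05]
 [-1.50427249e-05  2.53832252e-05 -1.00000000e+00]]$[0]: bad value
$[0]: bad value
$[0]: bad value
```

View pics/a.png

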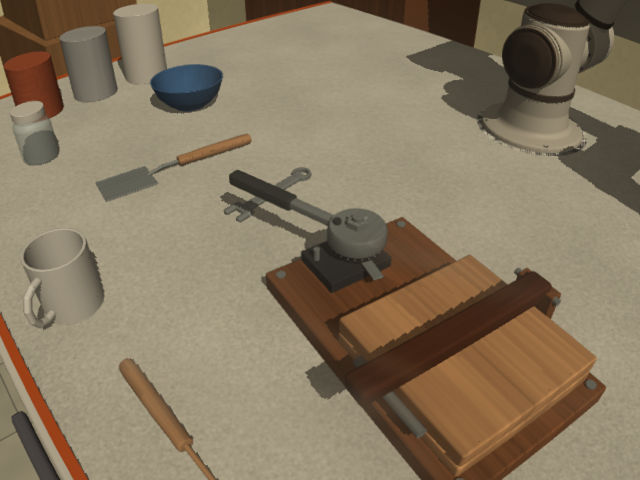

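The picture is unchanged. The rows were refused, so each row probably needs all seven keys.

```bash
python3 -m pendant '[{"x":0.68,"y":-1,"z":0,"rx":0,"ry":0,"rz":-0.36,"claw":1},{"x":0.68,"y":-1,"z":0,"rx":0,"ry":0,"rz":-0.36,"claw":1},{"x":0.68,"y":-1,"z":0,"rx":0,"ry":0,"rz":-0.36,"claw":1},{"x":0.68,"y":-1,"z":0,"rx":0,"ry":0,"rz":-0.36,"claw":1},{"x":0.68,"y":-1,"z":0,"rx":0,"ry":0,"rz":-0.36,"claw":1},{"x":0.68,"y":-1,"z":0,"rx":0,"ry":0,"rz":-0.36,"claw":1},{"x":0.68,"y":-1,"z":0,"rx":0,"ry":0,"rz":-0.36,"claw":1},{"x":0.68,"y":-1,"z":0,"rx":0,"ry":0,"rz":-0.36,"claw":1}]'
```

```text
time_s: 1.6
tcp_pos: [0.3352, 0.3531, 0.2226]
ee_rot: [[0.174, -0.985, 0.0], [-0.985, -0.174, 0.0], [-0.0, -0.0, -1.0]]
wrist_force: [0.1, 0.3, -1.1]
gripper_width: 1.0
gripper_force: 0.0
```

```bash
python3 -m pendant '[{"x":0.68,"y":-1,"z":0,"rx":0,"ry":0,"rz":0,"claw":1},{"x":0.68,"y":-1,"z":0,"rx":0,"ry":0,"rz":0,"claw":1},{"x":0.68,"y":-1,"z":0,"rx":0,"ry":0,"rz":0,"claw":1},{"x":0.68,"y":-1,"z":0,"rx":0,"ry":0,"rz":0,"claw":1},{"x":0.68,"y":-1,"z":0,"rx":0,"ry":0,"rz":0,"claw":1},{"x":0.68,"y":-1,"z":0,"rx":0,"ry":0,"rz":0,"claw":1},{"x":0.68,"y":-1,"z":0,"rx":0,"ry":0,"rz":0,"claw":1},{"x":0.68,"y":-1,"z":0,"rx":0,"ry":0,"rz":0,"claw":1}]'
python3 -m pendant '[{"x":0.34,"y":-0.76,"z":0,"rx":0,"ry":0,"rz":0,"claw":1},{"x":0.34,"y":-0.76,"z":0,"rx":0,"ry":0,"rz":0,"claw":1},{"x":0.34,"y":-0.76,"z":0,"rx":0,"ry":0,"rz":0,"claw":1},{"x":0.34,"y":-0.76,"z":0,"rx":0,"ry":0,"rz":0,"claw":1},{"x":0.34,"y":-0.76,"z":0,"rx":0,"ry":0,"rz":0,"claw":0.7},{"x":0.34,"y":-0.76,"z":-0.3,"rx":0,"ry":0,"rz":0,"claw":0.7},{"x":0.34,"y":-0.76,"z":-0.3,"rx":0,"ry":0,"rz":0,"claw":0.7},{"x":0.34,"y":-0.76,"z":-0.3,"rx":0,"ry":0,"rz":0,"claw":0.7}]'; python3 -c "
from h import *
p=capture('scene');save(p,'b.png')"
```

```text
time_s: 2.6
tcp_pos: [0.5049, 0.1039, 0.2226]
ee_rot: [[0.174, -0.985, -0.0], [-0.985, -0.174, 0.0], [-0.0, -0.0, -1.0]]
wrist_force: [-0.2, -0.3, 0.4]
gripper_width: 0.997
gripper_force: 0.0
time_s: 3.6
tcp_pos: [0.5903, -0.0862, 0.1479]
ee_rot: [[0.174, -0.985, -0.001], [-0.985, -0.174, -0.001], [0.001, 0.001, -1.0]]
wrist_force: [0.9, 0.4, 0.9]
gripper_width: 0.716
gripper_force: 0.0
```

View pics/b.png

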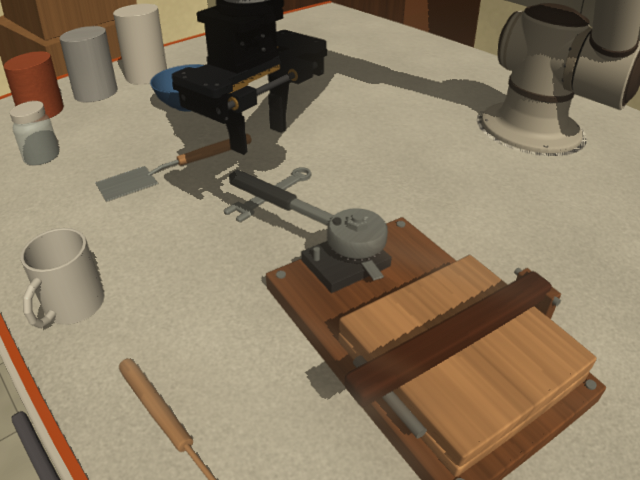

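The fingers straddle the handle line above the grip. Next I'll descend and close loosely around it.

```bash
python3 -m pendant '[{"x":0,"y":0,"z":-0.2,"rx":0,"ry":0,"rz":0,"claw":0.7},{"x":0,"y":0,"z":-0.37,"rx":0,"ry":0,"rz":0,"claw":0.7},{"x":0,"y":0,"z":-0.37,"rx":0,"ry":0,"rz":0,"claw":0.7},{"x":0,"y":0,"z":-0.37,"rx":0,"ry":0,"rz":0,"claw":0.28},{"x":0,"y":0,"z":-0.37,"rx":0,"ry":0,"rz":0,"claw":0.28},{"x":0,"y":0,"z":-0.37,"rx":0,"ry":0,"rz":0,"claw":0.28},{"x":0,"y":0,"z":-0.37,"rx":0,"ry":0,"rz":0,"claw":0.28},{"x":0,"y":0,"z":-0.37,"rx":0,"ry":0,"rz":0,"claw":0.28}]'; python3 - <<'E'
import numpy as np
b=np.array([.563,.066]);P=lambda a:b+.155*np.array([np.cos(np.radians(a)),np.sin(np.radians(a))])
for a0,l in((-80,(-88,-96,-104,-112,-120,-127,-128)),(-127,(-119,-111,-103,-95,-87,-79,-71,-70)),(-70,(-78,-86,-94,-102,-110,-118,-126,-127))):
    print(a0)
    for a in l: print(a,((P(a)-P(a0))/.25).round(3),round((a-a0)/180,3))
E
```

```text
time_s: 4.65
tcp_pos: [0.5904, -0.0873, 0.0553]
ee_rot: [[0.171, -0.985, 0.0], [-0.985, -0.171, 0.0], [0.0, -0.0, -1.0]]
wrist_force: [1.0, 0.0, 0.3]
gripper_width: 0.3
gripper_force: 0.0
-80
-88 [-0.086 -0.009] -0.044
-96 [-0.172 -0.006] -0.089
-104 [-0.258  0.009] -0.133
-112 [-0.34   0.036] -0.178
-120 [-0.418  0.074] -0.222
-127 [-0.481  0.115] -0.261
-128 [-0.489  0.122] -0.267
-127
-119 [ 0.073 -0.047] 0.044
-111 [ 0.151 -0.084] 0.089
-103 [ 0.234 -0.109] 0.133
-95 [ 0.319 -0.122] 0.178
-87 [ 0.406 -0.124] 0.222
-79 [ 0.491 -0.113] 0.267
-71 [ 0.575 -0.091] 0.311
-70 [ 0.585 -0.087] 0.317
-70
-78 [-0.083 -0.024] -0.044
-86 [-0.169 -0.036] -0.089
-94 [-0.255 -0.036] -0.133
-102 [-0.341 -0.024] -0.178
-110 [-0.424  0.   ] -0.222
-118 [-0.503  0.035] -0.267
-126 [-0.576  0.081] -0.311
-127 [-0.585  0.087] -0.317
```

```bash
python3 -m pendant '[{"x":-0.086,"y":-0.009,"z":0,"rx":0,"ry":0,"rz":-0.044,"claw":0.28},{"x":-0.172,"y":-0.006,"z":0,"rx":0,"ry":0,"rz":-0.089,"claw":0.28},{"x":-0.258,"y":0.009,"z":0,"rx":0,"ry":0,"rz":-0.133,"claw":0.28},{"x":-0.34,"y":0.036,"z":0,"rx":0,"ry":0,"rz":-0.178,"claw":0.28},{"x":-0.418,"y":0.074,"z":0,"rx":0,"ry":0,"rz":-0.222,"claw":0.28},{"x":-0.45,"y":0.095,"z":0,"rx":0,"ry":0,"rz":-0.242,"claw":0.28},{"x":-0.481,"y":0.115,"z":0,"rx":0,"ry":0,"rz":-0.261,"claw":0.28},{"x":-0.481,"y":0.115,"z":0,"rx":0,"ry":0,"rz":-0.261,"claw":0.28}]'
```

```text
time_s: 5.65
tcp_pos: [0.4702, -0.0585, 0.0554]
ee_rot: [[-0.602, -0.798, 0.001], [-0.798, 0.602, -0.0], [-0.0, -0.001, -1.0]]
wrist_force: [0.4, -0.2, -0.0]
gripper_width: 0.277
gripper_force: 0.4
```

```bash
python3 -m pendant '[{"x":0.073,"y":-0.047,"z":0,"rx":0,"ry":0,"rz":0.044,"claw":0.28},{"x":0.151,"y":-0.084,"z":0,"rx":0,"ry":0,"rz":0.089,"claw":0.28},{"x":0.234,"y":-0.109,"z":0,"rx":0,"ry":0,"rz":0.133,"claw":0.28},{"x":0.319,"y":-0.122,"z":0,"rx":0,"ry":0,"rz":0.178,"claw":0.28},{"x":0.406,"y":-0.124,"z":0,"rx":0,"ry":0,"rz":0.222,"claw":0.28},{"x":0.491,"y":-0.113,"z":0,"rx":0,"ry":0,"rz":0.267,"claw":0.28},{"x":0.575,"y":-0.091,"z":0,"rx":0,"ry":0,"rz":0.311,"claw":0.28},{"x":0.585,"y":-0.087,"z":0,"rx":0,"ry":0,"rz":0.317,"claw":0.28}]'
python3 -m pendant '[{"x":-0.083,"y":-0.024,"z":0,"rx":0,"ry":0,"rz":-0.044,"claw":0.28},{"x":-0.169,"y":-0.036,"z":0,"rx":0,"ry":0,"rz":-0.089,"claw":0.28},{"x":-0.255,"y":-0.036,"z":0,"rx":0,"ry":0,"rz":-0.133,"claw":0.28},{"x":-0.341,"y":-0.024,"z":0,"rx":0,"ry":0,"rz":-0.178,"claw":0.28},{"x":-0.424,"y":0,"z":0,"rx":0,"ry":0,"rz":-0.222,"claw":0.28},{"x":-0.503,"y":0.035,"z":0,"rx":0,"ry":0,"rz":-0.267,"claw":0.28},{"x":-0.576,"y":0.081,"z":0,"rx":0,"ry":0,"rz":-0.311,"claw":0.28},{"x":-0.585,"y":0.087,"z":0,"rx":0,"ry":0,"rz":-0.317,"claw":0.28}]'; python3 -c "
from h import *
p=capture('scene');cv2.imwrite('pics/c.png',cv2.resize(p['color'][120:320,200:460,::-1],None,fx=3,fy=3))"
```

```text
time_s: 6.65
tcp_pos: [0.6173, -0.0802, 0.0544]
ee_rot: [[0.341, -0.94, -0.0], [-0.94, -0.341, 0.0], [-0.0, 0.0, -1.0]]
wrist_force: [0.2, -0.4, -0.3]
gripper_width: 0.283
gripper_force: 0.0
time_s: 7.65
tcp_pos: [0.4774, -0.0609, 0.0566]
ee_rot: [[-0.602, -0.799, 0.017], [-0.799, 0.602, -0.003], [-0.008, -0.015, -1.0]]
wrist_force: [20.7, -25.9, -16.7]
gripper_width: 0.282
gripper_force: 15.7
```

View pics/c.png

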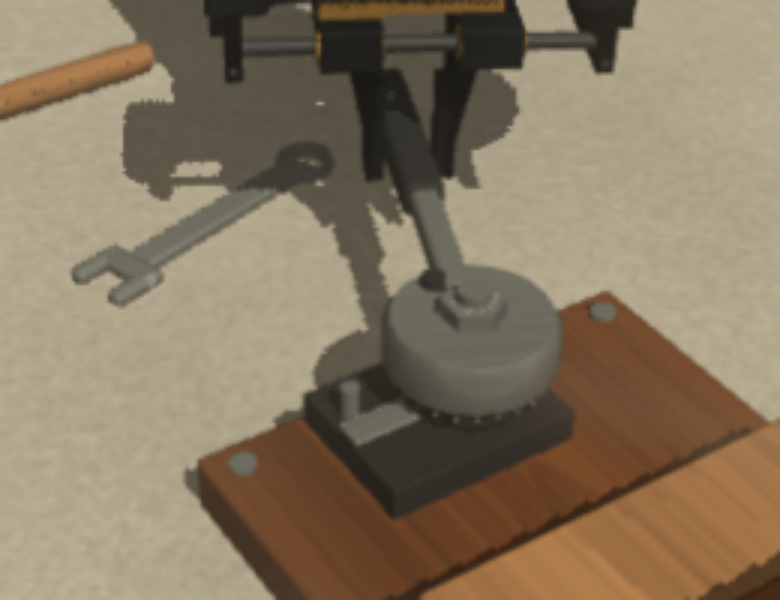

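The crop shows the tab (about 385,425) lying against the stop pin (350,400). The wrist force is 33 N with the handle 7 mm short of its target, which is the home stop. I'll release and rise.

```bash
python3 -m pendant '[{"x":0.025,"y":-0.02,"z":0,"rx":0,"ry":0,"rz":0,"claw":0.75},{"x":0.025,"y":-0.02,"z":0,"rx":0,"ry":0,"rz":0,"claw":0.75},{"x":0.025,"y":-0.02,"z":0,"rx":0,"ry":0,"rz":0,"claw":0.75},{"x":0.025,"y":-0.02,"z":0,"rx":0,"ry":0,"rz":0,"claw":0.75},{"x":0.025,"y":-0.02,"z":0.2,"rx":0,"ry":0,"rz":0,"claw":0.75},{"x":0.025,"y":-0.02,"z":0.4,"rx":0,"ry":0,"rz":0,"claw":0.75},{"x":0.025,"y":-0.02,"z":0.6,"rx":0,"ry":0,"rz":0,"claw":0.75},{"x":-0.2,"y":-0.4,"z":0.7,"rx":0,"ry":0,"rz":0,"claw":0.75}]'; python3 -c "
from h import *
p=capture('scene');cv2.imwrite('pics/d.png',cv2.resize(p['color'][180:310,280:440,::-1],None,fx=4,fy=4))
b=np.array([.563,.066,0])
R=np.radians(-8.5);Rz=np.array([[np.cos(R),-np.sin(R)],[np.sin(R),np.cos(R)]])
T=np.array(p['world_to_cam']);K=np.array(p['mtx'])
for a in(0,-.17,-.35):
  out=[]
  for r in(.045,.06):
    xy=Rz@np.array([r*np.cos(a),-r*np.sin(a)]);w=np.array([*(b[:2]+xy),.047,1]);c=T@w
    u=np.array([c[0],-c[1]])/-c[2];u=u*(1+p['k1']*(u@u));q=(K@[*u,1])[:2];out.append(((q-[280,180])*4).round())
  print(a,out)
"
```

```text
time_s: 8.7
tcp_pos: [0.4466, -0.1151, 0.2217]
ee_rot: [[-0.6, -0.8, 0.005], [-0.8, 0.6, 0.0], [-0.003, -0.004, -1.0]]
wrist_force: [-0.7, -0.9, -0.1]
gripper_width: 0.749
gripper_force: 0.0
0 [array([179., 321.]), array([138., 339.])]
-0.17 [array([195., 334.]), array([159., 357.])]
-0.35 [array([216., 347.]), array([186., 374.])]
```

View pics/d.png

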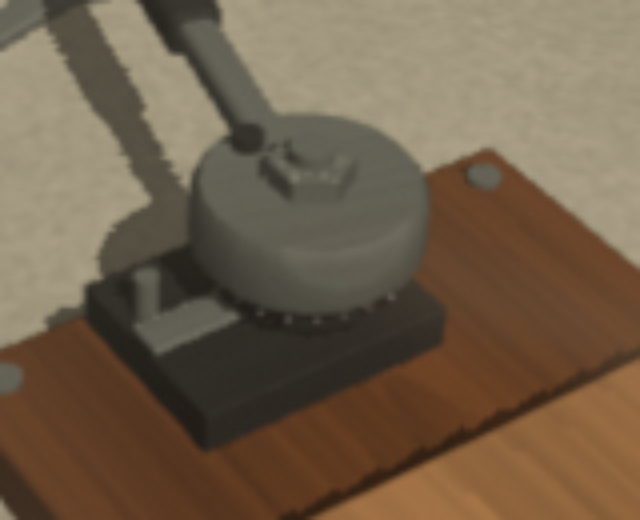

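The crop shows the tab's end at about (146,337), against a predicted (138,339) at home and (159,357) at -0.17 rad. The tab is home, and the gripper is clear.

```bash
python3 -c "
from station import *
print(finish_job())"
```

```text
the job is handed in; nothing more can be done
None
```

The nut is tightened until its tab rests against the stop pin, the wrench is released with the gripper clear, and the job was handed in at about 9 s; no verdict was returned.

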